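# Tip the drilled blanks into the tote

### The job

Empty the tipping tray: swing its cam lever open, press the edge of the tray down with a light hand until you feel it rest on its rubber buffer, and keep it there until all four drilled blanks have slid into the tote. Then ease the tray back to level without letting it drop, swing the cam lever fully closed so that the tray is clamped again, and let go. Never lean hard on the light tray, and leave the tote and the other things on the bench where they are.

Things in the scene. Friction and masses are not known exactly. Their poses are not given: they have to be found in the camera images.
- stand: Fixed grey steel stand of the tipping tray: base plate 190 x 262 x 12 mm, two A-frame cheeks with the tray's pivot bolts, a rear rest post and, rearmost, the cam lever's post. Origin on the bench straight below the middle of the pivot axis, which lies 165 mm above it along the stand's x axis. +y points to the tray's open outlet end; the plate spans y = -212 to +50 mm.
- tray: Sheet-steel tray, about 1 kg, open at the top and at the outlet end (+y). Origin in the middle of its pivot axis; axes parallel to the stand's when level. Floor top at z = +10 mm, inner width 150 mm, from the rear wall (y = -135) to the outlet lip (y = +115). It tips outlet down about its x axis. Its rear is ballasted, so let go it drops back to level, its lower stop, with a bang.
- tray_rim_near (a point): Where to press, robot's side: on the tray at x = -85.5, y = +75, z = +44 mm. The side walls end in flat rims folded outward, |x| = 75 to 96 mm, top at z = +44 mm, along the whole tray. Pressing down here takes some 3 to 10 N and tips the tray, if the cam lever is open. Moves with the tray.
- tray_rim_far (a point): The same point on the other rim, at tray x = +85.5, y = +75, z = +44 mm. Moves with the tray.
- tray_lip (a point): Middle of the tray's outlet lip, at the top of the floor: tray x = 0, y = +115, z = +10 mm. Moves with the tray; level, it is 175 mm above the bench and over the tote.
- buffer: Adjustable buffer under the tray: a 26 mm thick, 75 mm tall socket on the stand's base plate at stand y = +36 mm, x = 0, holding a threaded spindle with a 28 mm rubber ball, on which the tipped tray comes to rest. Origin at the socket's fixed foot. The ball is screwed to another height each time (not reported), so the tray meets it at some 30 to 42 degrees of tilt: feel for it. It gives a few mm.
- cam_lever (a joint): Cam lever on the stand's rear post, in rad. 0 = closed: its nose lies over a tongue on the tray's rear edge and clamps the tray level; the handle leans 40 degrees from upright towards the outlet, over the tray. 1.31 = open, at its stop: the handle leans 35 degrees the other way. It takes about 3 N at the knob and stays where it is left. It frees the tray only beyond about 1.1.
- cam_pivot (a point): Pivot of the cam lever: stand x = 0, y = -170, z = 190 mm. The lever swings about an axis parallel to the stand's x axis, in the stand's y-z plane.
- cam_knob (a point): Centre of the black ball knob, 30 mm across, at the end of the cam lever's 12 mm thick handle, 92 mm from its pivot. About 260 mm above the bench when closed, 282 mm when upright, 265 mm when open. It can be pushed from either side, best along its arc: pushed dead level it can bind against a grippy fingertip. Moves with the lever.
- bar_a: Drilled flat aluminium bar, 110 x 30 x 8 mm (x, y, z), about 70 g, in the tray. Origin at the centre of its underside.
- bar_b: A second such bar, 110 x 30 x 8 mm, in the tray. Origin at the centre of its underside.
- bar_c: A third such bar, 110 x 30 x 8 mm, in the tray. Origin at the centre of its underside.
- plate_blank: Drilled aluminium plate, 80 x 45 x 8 mm, about 80 g, in the tray. Origin at the centre of its underside. How easily the blanks slide on the tray differs each time; some tilts below the buffer's are not enough.
- tote: Open grey plastic tote, 220 x 210 x 75 mm (x, y, z), walls 4 mm, standing loose on the bench under the tray's outlet. Origin at the centre of its underside.
- machine_vice: Bystander: blue drilling vice, 75 x 150 x 52 mm, beside the stand on the far side. Leave alone.
- screwdriver: Bystander: black-handled screwdriver, 200 mm, lying beside the stand on the robot's side. Leave alone.
- mallet: Bystander: wooden mallet, head 110 x 65 x 75 mm, handle 210 mm. Leave alone.
- tool_pot: Bystander: grey pot, 84 mm across, 100 mm tall, with tools in it. Leave alone.
Mind the look-alikes: they are no part of the job. Leave any purple or red look-alike of the bar_c alone. What is shaped like the bar_b but yellow is not meant.

How it is judged:
By the outcome, as a careful person would: the job done as asked, in the order asked, and still so for the second after the job is handed in, with the robot touching nothing.
It also fails if it takes over 67 s, if anything falls off the work surface, if the arm or the gripper's body presses on something with over 40 N, if the wrist force passes 120 N, or if a joint passes its speed limit or range.

### The arm

A 6-joint arm with a two-finger parallel gripper is mounted at the origin on the work surface. World frame = base frame: x ahead of the robot, y to its left, z up, the work surface at z = 0. Lengths are in m, angles in rad, forces in N, time in s.
With the tool pointing down it reaches from about 0.35 to 0.8 m from the base axis. Payload 7.3 kg.
Tool frame: the origin (TCP) lies between the finger pads; the fingertips stand 25 mm ahead of it and the grasp point (between the pads) lies 6 mm ahead of it (r.tip_extent is the distance from the TCP to the fingertips, in m); z points along the fingers, y is the line along which they close (so a half turn about z gives the same grasp; the last joint's range is limited). The gripper opens to 85 mm and grips with 20 to 120 N. Pads are 22 mm wide; open, the fingers measure 114 mm over their backs; the gripper's body (76 mm by 85 mm) begins 54 mm behind the grasp point. The pads swing forward as they close: fully open they stand 13 mm farther back than shut.
Start: joints at [1.001, 0.342, 1.524, -0, 1.275, -0.146], TCP at [0.216, 0.479, 0.256] pointing down, gripper open.
Joint ranges: [-2.53, 2.53], [-0.77, 2.02], [0.04, 2.7], [-1, 4.14], [0.28, 2.66], [-3.11, 3.11]. Speed limits (rad/s): [2.57, 2.57, 3.14, 3.14, 3.14, 3.14].

### API

Orientations are given as a unit quaternion [x, y, z, w].
In Python, from workcell import r, command_gripper, optics gives the robot as it stands. The module is installed in compiled form; this text tells all that it offers. Calls block until the motion is done:
- r.reach(position, orientation): joint-space move of the TCP to a pose.
- r.move_straight(position, orientation=None, speed=0.15, max_force=None): straight line of the TCP; orientation=None keeps the orientation; speed is the mean speed in m/s. With max_force (N) it stops when the force on the tool has changed by that much, and returns True; else False.
- r.movej(angles): joint-space move.
- command_gripper(opening, force=None): finger opening in m; force is the grip in N (None keeps the last); returns when the fingers have stopped.
- r.hold(seconds).
- r.solve_ik(position, orientation): joint angles nearest the present ones, or None.
- r.read_state(): the state.
- optics.get_image(name): name is "side" or "top" or "wrist"; returns (picture, depth): 384x512x3 uint8, red, green, blue; 384x512 float32, m along the optical axis (not along the pixel's ray), 0 where there is no reading.
- optics.camera_model(name): a dict with "K" (3x3 intrinsics, pixels), "k1" (the pictures are not rectified: a ray, as slopes to the right and down, at radius r is drawn at 1 + k1 r^2 times it, then the intrinsics apply), "R" (3x3) and "t" (3): a world point X has camera coordinates R X + t; the wrist camera has in their place "tool_from_camera" (4x4, takes a point from camera to tool coordinates, whose origin is the TCP and whose axes are the flange's). Camera axes: x right, y down, z forward; pixel columns grow to the right and rows downward; lengths in m; the calibration is good to about 2 mm. A picture is of the moment at which its call begins: read the wrist's pose just before it. camera_model takes no time and is no camera call.
A pose or a line that the arm cannot do raises r.PlanningError and nothing moves.
- r.finish_job(): hands the job in; it is judged then, once.
The state is a dict: "time_s": time; "joint_positions": joint angles; "dq": joint speeds; "tau": joint torques, N m; "eef_pos": TCP position; "eef_rot": TCP orientation; "contact_force": force on the tool from outside, world axes, zero at the start; "torque": the same for the moment, N m; "grip_width": finger opening in m; "grip_force": force on a finger pad.
Only numpy, scipy, OpenCV 4.12 (cv2) and the standard library are available. Lean on these libraries where they do the work, as an engineer would, in place of code of your own. Each camera call takes 0.05 s, during which the arm holds its last target. There are 200 camera calls.

## Working session

There is one attempt and no reset: what is moved stays moved. The work goes in short steps, each a Python script; the robot and the scene stay as the last script left them, time stands still between calls to the robot, and variables do not carry over. Pictures are saved under pics/ and viewed, at most 10 in all, crops included, and the job is handed in when it is done.

```bash
mkdir -p pics
cat > h.py <<'E'
import numpy as np, cv2
from workcell import r, command_gripper, optics
def snap(n,f):
    im,d=optics.get_image(n); cv2.imwrite(f'pics/{f}.png',im[:,:,::-1]); np.save(f'pics/{f}.npy',d); return im,d
def world(n,d,pts):
    m=optics.camera_model(n);K=m['K'];out=[]
    for u,v in pts:
        x,y=(u-K[0][2])/K[0][0],(v-K[1][2])/K[1][1]
        a,b=x,y
        for _ in range(20):
            s=1+m['k1']*(a*a+b*b);a,b=x/s,y/s
        z=d[int(v),int(u)]
        out.append(np.array(m['R']).T@(np.array([a*z,b*z,z])-np.array(m['t'])))
    return np.array(out)
E
python3 - <<'E'
from h import *
a,_=snap('top','top0');b,_=snap('side','side0')
print(r.read_state())
for n in('top','side'):print(optics.camera_model(n))
E
```

```text
{'time_s': 0.1, 'joint_positions': array([ 1.00098929e+00,  3.42677096e-01,  1.52493424e+00, -2.21324556e-06,
        1.27539519e+00, -1.45972320e-01]), 'dq': array([-0.00029124, -0.00200048, -0.00127558, -0.00039251, -0.00210878,
       -0.00050158]), 'tau': array([ 2.10625723e-03, -4.34446836e+01, -2.46490556e+01, -8.48667423e-05,
        4.65712423e-03,  4.92378729e-05]), 'eef_pos': array([0.21569988, 0.47828422, 0.2556785 ]), 'eef_rot': array([ 2.10334381e-01,  9.77629249e-01, -6.62515635e-04, -2.46647767e-04]), 'contact_force': array([-0.61738552, -0.21172268, -0.00566047]), 'torque': array([-0.0194351 ,  0.01051914, -0.00036925]), 'grip_force': 0.0, 'grip_width': 0.0853706006736843}
{'K': array([[400.92762444,   0.        , 258.52401242],
       [  0.        , 400.92762444, 191.99643373],
       [  0.        ,   0.        ,   1.        ]]), 'k1': -0.13942251377513373, 'R': array([[-3.94702871e-03, -9.99992156e-01, -3.29095575e-04],
       [-9.94861575e-01,  3.96007188e-03, -1.01167015e-01],
       [ 1.01167525e-01, -7.19045726e-05, -9.94869402e-01]]), 't': array([0.00513612, 0.58868774, 1.41293532])}
{'K': array([[348.35561453,   0.        , 256.28612483],
       [  0.        , 348.35561453, 194.11311969],
       [  0.        ,   0.        ,   1.        ]]), 'k1': 0.009479816894703709, 'R': array([[ 0.91343435, -0.40680048, -0.01229034],
       [-0.31270576, -0.68218461, -0.66093817],
       [ 0.26048568,  0.60756689, -0.75033971]]), 't': array([-0.50640148,  0.30447899,  1.07804393])}
```

View pics/top0.png

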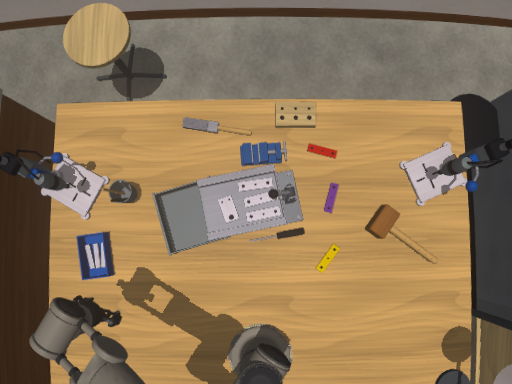

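View pics/side0.png

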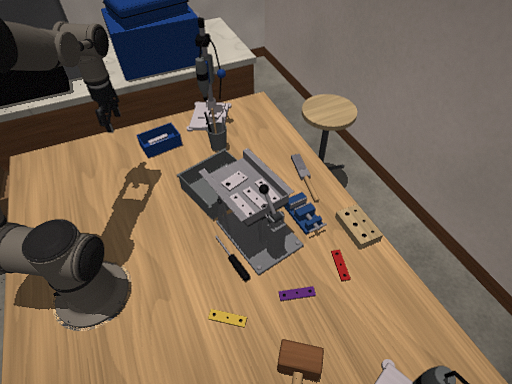

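The top view shows the tray at about (245,205), with its outlet to the left (+y). The knob is near (273,194) and the tote near (180,215). The look-alikes are yellow (328,258), purple (331,198) and red (322,151), all on the bench away from the tray. The blanks in the tray are silver. Next is a close crop of the tray plus depth points.

Run:
```python
from h import *
im=cv2.imread('pics/top0.png');d=np.load('pics/top0.npy')
cv2.imwrite('pics/crop0.png',cv2.resize(im[155:265,145:315],None,fx=4.6,fy=4.6,interpolation=cv2.INTER_CUBIC))
us,vs=np.meshgrid(np.arange(145,315),np.arange(155,265));p=np.c_[us.ravel(),vs.ravel()]
W=world('top',d,p);np.save('pics/W.npy',W)
# rims z~0.209
for lo,hi in((.2,.216),(.17,.185),(.245,.285),(.068,.08)):
    s=(W[:,2]>lo)&(W[:,2]<hi);Q=W[s]
    rect=cv2.minAreaRect(Q[:,:2].astype(np.float32)*1000) if len(Q)>3 else None
    print(lo,hi,len(Q),rect,Q[:,:2].mean(0), p[s].mean(0))
```

```text
0.2 0.216 1274 ((545.7638549804688, 35.6900634765625), (193.6221466064453, 298.2340393066406), 11.716602325439453) [0.54229704 0.04726548] [244.46467818 201.16248038]
0.17 0.185 3139 ((546.2203369140625, 35.97034454345703), (147.14962768554688, 300.24456787109375), 11.514302253723145) [0.54055323 0.06255269] [240.05925454 202.35074865]
0.245 0.285 80 ((563.7701416015625, -41.408912658691406), (27.660688400268555, 29.959331512451172), 44.47452926635742) [ 0.56196378 -0.04054317] [272.975  192.7625]
0.068 0.08 299 ((540.1372680664062, 125.27182006835938), (231.43325805664062, 466.3789367675781), 16.439058303833008) [0.48252743 0.29426925] [175.2173913  221.44816054]
```

View pics/crop0.png

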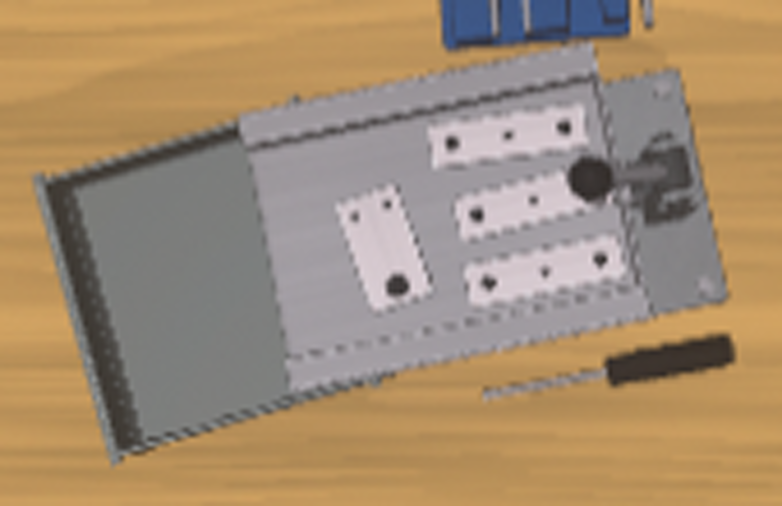

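Run:
```python
from h import *
W=np.load('pics/W.npy')
for deg in(11.2,11.6,12):
    a=np.radians(deg);sx=np.array([np.cos(a),np.sin(a)]);sy=np.array([-sx[1],sx[0]])
    for lo,hi in((.2,.216),(.17,.18),(.25,.285)):
        Q=W[(W[:,2]>lo)&(W[:,2]<hi)];X,Y=Q[:,:2]@sx,Q[:,:2]@sy
        print(deg,lo,np.percentile(X,[0,1,5,50,95,99,100]).round(4),np.percentile(Y,[0,1,5,50,95,99,100]).round(4),Q[:,2].max().round(4))
    # rim slopes
    Q=W[(W[:,2]>.2)&(W[:,2]<.216)];X,Y=Q[:,:2]@sx,Q[:,:2]@sy
    m=(X.min()+X.max())/2
    for s in(X<m-.07,X>m+.07):print(np.polyfit(Y[s],X[s],1),X[s].min(),X[s].max(),np.sort(Y[s])[[0,3,-4,-1]],np.median(Q[s,2]))
```

```text
11.2 0.2 [0.4449 0.4459 0.4479 0.54   0.6357 0.6381 0.6399] [-0.2199 -0.2115 -0.1725 -0.0583  0.0637  0.0757  0.0789] 0.2158
11.2 0.17 [0.4684 0.4703 0.4745 0.5433 0.6113 0.6153 0.6166] [-0.1981 -0.1692 -0.1599 -0.0294  0.0702  0.0773  0.0797] 0.18
11.2 0.25 [0.53   0.5304 0.5321 0.5434 0.5553 0.558  0.5584] [-0.162  -0.1615 -0.1597 -0.1483 -0.1364 -0.1342 -0.1339] 0.2786
[-0.00803092  0.4564924 ] 0.4448965407128605 0.47016879100285375 [-0.17321362 -0.17170215  0.07592187  0.07691821] 0.20814464317275228
[-0.00603513  0.62606498] 0.6129904861103652 0.6398747158051784 [-0.17218927 -0.17091459  0.07745282  0.07887199] 0.20783546516890036
11.6 0.2 [0.4451 0.4455 0.4475 0.5385 0.6354 0.6376 0.6388] [-0.2239 -0.2153 -0.1761 -0.0619  0.0597  0.0716  0.0745] 0.2158
11.6 0.17 [0.4689 0.4701 0.4741 0.5433 0.611  0.6151 0.6161] [-0.2018 -0.1731 -0.1637 -0.0332  0.0664  0.0734  0.0756] 0.18
11.6 0.25 [0.529  0.5294 0.5311 0.5423 0.5543 0.5569 0.5573] [-0.1658 -0.1653 -0.1635 -0.1521 -0.1402 -0.138  -0.1377] 0.2786
[-0.00110865  0.45647487] 0.44507695132346936 0.4689625690453007 [-0.17633398 -0.1748906   0.07277964  0.07370767] 0.20814464317275228
[2.96435324e-04 6.26044943e-01] 0.6124808880392741 0.6387768738287976 [-0.17577096 -0.17474884  0.07315918  0.07450758] 0.20783769161592025
12 0.2 [0.4441 0.4451 0.4471 0.5371 0.635  0.6374 0.6387] [-0.2278 -0.219  -0.1799 -0.0657  0.056   0.0675  0.0705] 0.2158
12 0.17 [0.4678 0.4696 0.4738 0.5434 0.6106 0.6147 0.6165] [-0.2054 -0.177  -0.1675 -0.0368  0.0625  0.0697  0.0723] 0.18
12 0.25 [0.5279 0.5283 0.53   0.5412 0.5532 0.5558 0.5563] [-0.1696 -0.1691 -0.1672 -0.1559 -0.144  -0.1418 -0.1415] 0.2786
[0.00519636 0.45647142] 0.4440502549545307 0.47092160053873966 [-0.17944575 -0.17868871  0.06960858  0.07049354] 0.20813085107240795
[0.0066637  0.62605085] 0.6133066787405129 0.6386607672658848 [-0.18012602 -0.17917543  0.06886198  0.07013954] 0.20783991806294017
```

```bash
cat >> h.py <<'E'
from scipy.spatial.transform import Rotation as Ro
A=np.radians(11.6);C,S=np.cos(A),np.sin(A)
O=np.array([.5415*C+.0405*S,.5415*S-.0405*C,0])
M=np.array([[C,-S,0],[S,C,0],[0,0,1.]])
Q=Ro.from_matrix(np.c_[[S,-C,0],[-C,-S,0],[0,0,-1]]).as_quat()  # tool y along -stand x, pointing down
Q2=Ro.from_matrix(np.c_[[-S,C,0],[C,S,0],[0,0,-1]]).as_quat()
def W(x,y,z): # stand coords of fingertip -> TCP world
    return O+M@np.array([x,y,z])+[0,0,r.tip_extent]
def F(): return M.T@r.read_state()['contact_force']
def tip(): return M.T@(np.array(r.read_state()['eef_pos'])-[0,0,r.tip_extent]-O)
def knob(phi): return np.array([-.170+.092*np.sin(phi),.190+.092*np.cos(phi)]) # phi=+40deg closed, -35 open
E
python3 - <<'E'
from h import *
print(O,r.tip_extent)
for q in(Q,Q2):
    for p in((0,-.06,.25),(0,-.27,.25),(-.0855,.086,.2),(-.0855,.1,.13)):print(r.solve_ik(W(*p),q))
E
```

```text
[0.53858365 0.0692109  0.        ] 0.025
[-1.20218805e-01  3.75936506e-01  1.42049944e+00 -4.44089210e-16
  1.34515671e+00  2.81891565e+00]
[-4.40881497e-01  5.17055398e-01  1.19485963e+00 -4.44089210e-16
  1.42967763e+00  2.49825296e+00]
[ 1.34411614e-01  2.50984210e-01  1.74744605e+00 -4.44089210e-16
  1.14316240e+00  3.07354607e+00]
[ 1.65298159e-01  3.41759613e-01  1.84167785e+00 -4.44089210e-16
  9.58155194e-01  3.10443262e+00]
[-1.20218805e-01  3.75936506e-01  1.42049944e+00 -4.44089210e-16
  1.34515671e+00 -3.22676999e-01]
[-4.40881497e-01  5.17055398e-01  1.19485963e+00 -4.44089210e-16
  1.42967763e+00 -6.43339690e-01]
[ 1.34411614e-01  2.50984210e-01  1.74744605e+00 -4.44089210e-16
  1.14316240e+00 -6.80465788e-02]
[ 1.65298159e-01  3.41759613e-01  1.84167785e+00 -4.44089210e-16
  9.58155194e-01 -3.71600343e-02]
```

Run:
```python
from h import *
command_gripper(0.0)
k=knob(np.radians(40))
r.reach(W(0,k[0]+.045,.33),Q2)
r.move_straight(W(0,k[0]+.045,k[1]-.008),speed=.15)
hit=r.move_straight(W(0,k[0]+.012,k[1]-.008),speed=.04,max_force=2)
t=tip();off=t[1]-k[0];print(hit,t,off,F())
off-=.0005
for ph in np.radians(np.arange(34,-38,-6)):
    k=knob(ph)
    h=r.move_straight(W(0,k[0]+off,k[1]-.008),speed=.09,max_force=20)
    print(round(np.degrees(ph)),h,tip().round(4),F().round(1))
    if h:break
print(r.read_state()['time_s'])
```

```text
True [-1.01882192e-04 -8.75366726e-02  2.52335666e-01] 0.023326867288737396 [0.67492751 0.00090632 0.00160953]
34 False [ 0.     -0.0958  0.2585] [-0.1  1.2  0.5]
28 False [ 0.     -0.1041  0.2632] [-0.8  1.9  1.5]
22 False [-1.000e-04 -1.131e-01  2.670e-01] [0.5 0.3 0.4]
16 False [-1.000e-04 -1.223e-01  2.701e-01] [ 0.3 -0.1  0.6]
10 False [-0.     -0.1316  0.2724] [ 0.2 -0.   0.1]
4 False [-0.     -0.1412  0.2736] [ 0.6  0.6 -0.2]
-2 False [-1.000e-04 -1.507e-01  2.738e-01] [-0.4 -0.2 -0.1]
-8 False [-1.000e-04 -1.604e-01  2.729e-01] [ 0.3 -0.2 -1.6]
-14 False [-1.000e-04 -1.699e-01  2.710e-01] [ 0.2 -0.7  0. ]
-20 False [-1.000e-04 -1.791e-01  2.681e-01] [-0.1  0.6 -0.1]
-26 False [-2.000e-04 -1.881e-01  2.642e-01] [ 1.1 -0.6 -0.3]
-32 False [-2.000e-04 -1.965e-01  2.595e-01] [0.7 0.2 0.5]
7.3417
```

Run:
```python
from h import *
for ph in np.radians([-36,-39,-42]):
    k=knob(ph);h=r.move_straight(W(0,k[0]+.0225,k[1]-.008),speed=.05,max_force=8)
    print(round(np.degrees(ph)),h,tip().round(4),F().round(1))
    if h:break
r.move_straight(W(0,-.15,.30),speed=.2)
r.move_straight(W(-.0855,.086,.30),speed=.3)
im,d=snap('top','top1')
us,vs=np.meshgrid(np.arange(255,315),np.arange(165,225));P=world('top',d,np.c_[us.ravel(),vs.ravel()])
L=(P-O)@M;s=(L[:,2]>.225)&(L[:,2]<.285)&(abs(L[:,0])<.03);print(s.sum(),L[s].mean(0),L[s].min(0),L[s].max(0))
print(F(),r.read_state()['time_s'])
cv2.imwrite('pics/crop1.png',cv2.resize(im[155:265,145:315,::-1],None,fx=4.6,fy=4.6))
```

```text
-36 True [ 1.000e-04 -1.990e-01  2.566e-01] [0.5 4.  2.1]
100 [-0.00178755 -0.21771112  0.26552698] [-0.01502375 -0.23845239  0.22558239] [ 0.01172608 -0.19004884  0.28283589]
[ 0.02274683 -0.09228227  0.21256269] 9.0583
```

View pics/crop1.png

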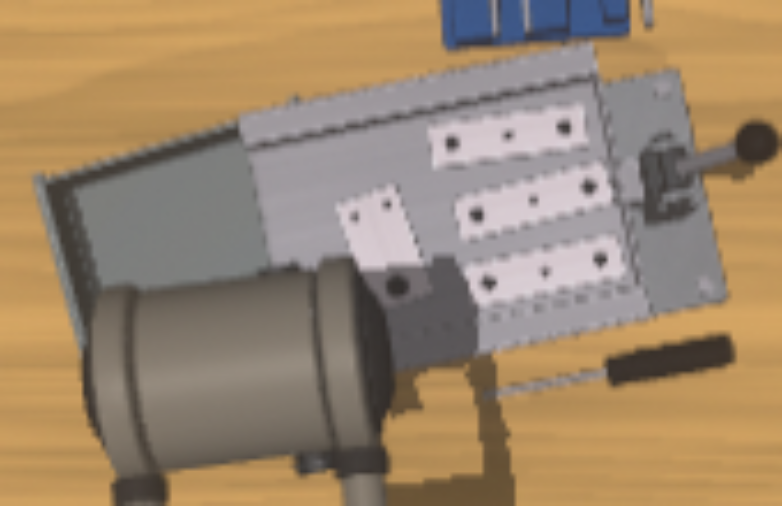

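The lever is open: the knob is at crop (755,142), stand y ≈ -0.223. Now I press the rim.

```bash
cat >> h.py <<'E'
def press(th,s=.075,w=.011):
    return W(-.0855,s*np.cos(th)+.044*np.sin(th)+w*min(1,th/.1) if th<.1 else s*np.cos(th)+.044*np.sin(th)+w,.165-s*np.sin(th)+.044*np.cos(th))
E
sed -i 's/return W(-.0855,s\*.*/return W(-.0855,s*np.cos(th)+.044*np.sin(th)+w,.165-s*np.sin(th)+.044*np.cos(th))/' h.py
python3 - <<'E'
from h import *
r.move_straight(press(0)+[0,0,.015],speed=.15)
h=r.move_straight(press(0)-[0,0,.004],speed=.02,max_force=2)
print(h,tip(),F());dz=tip()[2]-.209
fs=[]
for d in np.arange(2,46,1.5):
    h=r.move_straight(press(np.radians(d))+[0,0,dz],speed=.03,max_force=7)
    f=np.mean([F()[2] for _ in range(3)]);fs.append(f);print(d,h,tip().round(4),F().round(1))
    if d>24 and (h or f>np.median(fs[-8:-1])+3.5) or f>15:break
print(r.read_state()['time_s'])
E
```

```text
True [-0.0855483   0.08606902  0.20884544] [-0.76261743 -0.62840803  6.58982613]
2.0 False [-0.0853  0.0873  0.2067] [-1.1 -1.5  6.2]
3.5 False [-0.0853  0.0883  0.2047] [-1.3 -1.5  6.8]
5.0 False [-0.0853  0.0893  0.2026] [-0.6 -1.   5.2]
6.5 False [-0.0852  0.0902  0.2006] [-0.3 -1.   6.1]
8.0 False [-0.0852  0.0911  0.1984] [-0.5 -1.3  5.3]
9.5 False [-0.0852  0.092   0.1963] [-1.  -0.8  5.7]
11.0 False [-0.0851  0.0928  0.1942] [ 0.1 -1.8  5.7]
12.5 False [-0.0851  0.0935  0.192 ] [ 0.1 -1.   5.2]
14.0 False [-0.0851  0.0942  0.1898] [ 0.3 -0.2  5.7]
15.5 False [-0.0851  0.0949  0.1876] [-0.3 -1.7  5.2]
17.0 False [-0.0851  0.0955  0.1853] [ 0.7 -1.1  5.7]
18.5 False [-0.0852  0.0961  0.183 ] [1.  0.  4.9]
20.0 False [-0.0853  0.0966  0.1807] [ 0.4 -0.   5.3]
21.5 False [-0.0854  0.097   0.1784] [1.1 0.  5. ]
23.0 False [-0.0855  0.0973  0.1761] [1.3 1.  3.8]
24.5 False [-0.0857  0.0976  0.1736] [ 1.8 -0.   1.9]
26.0 False [-0.0858  0.0978  0.1712] [0.3 0.8 2.7]
27.5 False [-0.0857  0.0979  0.1692] [-1.1  1.5  3.5]
29.0 False [-0.0857  0.098   0.1669] [0.6 1.2 3.8]
30.5 False [-0.0856  0.098   0.1646] [-0.9  0.7  3.6]
32.0 False [-0.0855  0.098   0.1624] [-0.3  2.1  3.6]
33.5 False [-0.0855  0.0979  0.1601] [-0.2  2.5  3.2]
35.0 False [-0.0855  0.0977  0.1578] [-0.8  3.3  2.4]
36.5 False [-0.0855  0.0975  0.1555] [0.3 4.  2.8]
38.0 False [-0.0855  0.0972  0.1532] [-0.8  3.3  2.3]
39.5 False [-0.0855  0.0969  0.1509] [-1.1  4.   2.3]
41.0 False [-0.0854  0.0966  0.1493] [-2.1  4.5  8. ]
17.1917
```

Run:
```python
from h import *
h=r.move_straight(press(np.radians(41.6)),speed=.02,max_force=6);print(h,tip(),F())
r.hold(1.0)
a,_=snap('top','top2');b,_=snap('side','side2')
cv2.imwrite('pics/view2.png',np.hstack([cv2.resize(a[150:270,140:300,::-1],None,fx=2.5,fy=2.5),cv2.resize(b[110:280,150:320,::-1],(400,300))]))
print(F(),r.read_state()['time_s'])
```

```text
False [-0.08544165  0.09660919  0.14901063] [-3.56686793  6.20835906 11.24184083]
[-2.06968907  5.8351603  12.38021135] 18.5417
```

View pics/view2.png

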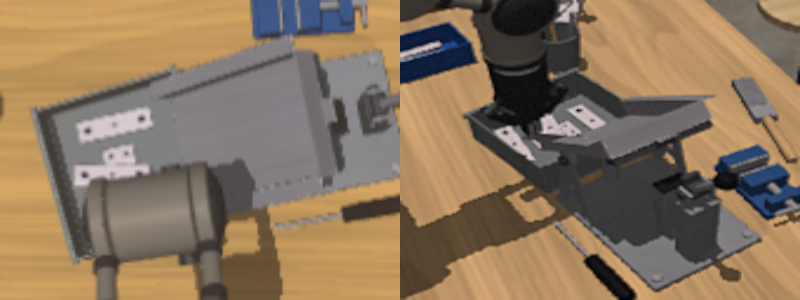

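The tray floor looks bare. At least three blanks are visible in the tote, and the arm hides the near corner. I'll check for the fourth while holding.

Run:
```python
from h import *
w,_=snap('wrist','w3');b,_=snap('side','side3')
cv2.imwrite('pics/view3.png',np.hstack([cv2.resize(w[:,:,::-1],(400,300)),cv2.resize(b[140:215,190:290,::-1],(400,300),interpolation=cv2.INTER_CUBIC)]))
print(F(),r.read_state()['time_s'])
```

```text
[-3.64478407  5.69100902 11.7397667 ] 18.6417
```

View pics/view3.png

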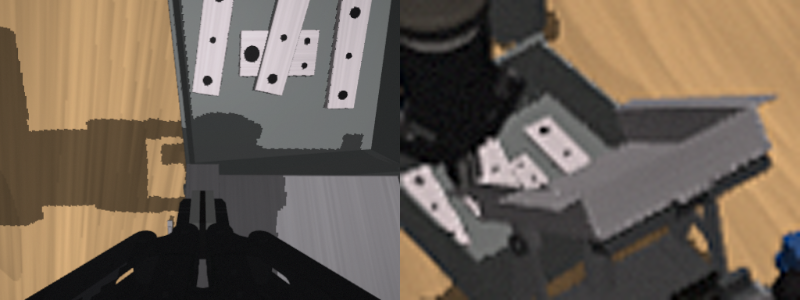

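All four blanks, three bars and the plate, are in the tote. Easing the tray back.

Run:
```python
from h import *
for d in [*np.arange(38,4,-4),3,1.5,0.5,0]:
    r.move_straight(press(np.radians(d)),speed=.03 if d>4 else .015)
    print(d,tip().round(4),F().round(1))
r.move_straight(press(0)+[0,0,.004],speed=.008)
print(F(),r.read_state()['time_s'])
r.move_straight(W(-.0855,.086,.33),speed=.15)
k=knob(np.radians(-35))
r.move_straight(W(0,k[0]-.045,.33),speed=.25)
r.move_straight(W(0,k[0]-.045,k[1]-.008),speed=.12)
hit=r.move_straight(W(0,k[0]-.012,k[1]-.008),speed=.04,max_force=2)
t=tip();off=t[1]-k[0];print(hit,t,off,F())
off=max(off,-.0235)+.0005
for ph in np.radians(np.arange(-29,38,6)):
    k=knob(ph)
    h=r.move_straight(W(0,k[0]+off,k[1]-.008),speed=.09,max_force=20)
    print(round(np.degrees(ph)),h,tip().round(4),F().round(1))
    if h:break
print(r.read_state()['time_s'])
```

```text
38 [-0.0855  0.0971  0.1535] [-0.6  3.2  3.7]
34 [-0.0855  0.0977  0.1597] [-1.8  2.2  3.6]
30 [-0.0854  0.0978  0.1659] [-1.6  1.   5.1]
26 [-0.0854  0.0976  0.1721] [-0.1  0.9  4.1]
22 [-0.0854  0.0969  0.1782] [-0.9  0.8  5.5]
18 [-0.0854  0.0958  0.1842] [-0.2  0.4  5.2]
14 [-0.0854  0.0943  0.1902] [-0.8  1.   5.8]
10 [-0.0854  0.0923  0.1961] [-0.8  1.2  5.2]
6 [-0.0854  0.09    0.2019] [-1.7  1.4  6. ]
3 [-0.0854  0.0881  0.206 ] [-1.3  2.2  5.8]
1.5 [-0.0854  0.0871  0.208 ] [-0.4  2.8  7. ]
0.5 [-0.0854  0.0862  0.2089] [-0.   1.1  6.1]
0 [-0.0856  0.0857  0.209 ] [-0.3 -0.3  3.9]
[-0.51859898 -0.08785804  0.50462916] 23.675
True [-5.42485317e-05 -2.49644403e-01  2.57378709e-01] -0.026875371205700216 [ 1.16999807 -0.37121075  0.22411583]
-29 False [ 0.     -0.2375  0.2626] [ 0.5 -2.   0.5]
-23 False [-1.000e-04 -2.286e-01  2.663e-01] [0.2 0.2 0.3]
-17 False [-0.     -0.2194  0.2696] [ 0.7 -0.7  0.2]
-11 False [ 0.     -0.2101  0.2721] [-0.1 -0.3 -0.5]
-5 False [ 0.     -0.2006  0.2735] [ 0.1 -0.6 -0.3]
1 False [ 0.     -0.1909  0.2739] [-0.4 -0.   0.1]
7 False [-0.     -0.1812  0.2733] [-0.3  0.3  1.1]
13 False [-1.000e-04 -1.717e-01  2.715e-01] [-0.4 -0.  -0. ]
19 False [-1.000e-04 -1.624e-01  2.688e-01] [-0.   0.4  0.8]
25 False [-1.000e-04 -1.534e-01  2.651e-01] [0.1 0.2 0.3]
31 False [-1.000e-04 -1.449e-01  2.605e-01] [-0.1 -0.3 -0.1]
37 False [ 2.000e-04 -1.383e-01  2.554e-01] [ 1.4 -5.5  0.6]
30.65
```

Run:
```python
from h import *
for ph in np.radians([39,41,43]):
    k=knob(ph);h=r.move_straight(W(0,k[0]-.023,k[1]-.008),speed=.03,max_force=12)
    print(h,tip().round(4),F().round(1))
    if h or abs(F()[1])>18:break
t=tip()
r.move_straight(W(0,t[1]-.03,t[2]+.01),speed=.1)
r.move_straight(W(0,-.27,.36),speed=.2)
r.move_straight(W(-.22,-.2,.36),speed=.25)
r.hold(.3)
a,d=snap('top','top4');b,_=snap('side','side4')
us,vs=np.meshgrid(np.arange(255,315),np.arange(165,225));P=world('top',d,np.c_[us.ravel(),vs.ravel()])
L=(P-O)@M;s=(L[:,2]>.248)&(L[:,2]<.29)&(abs(L[:,0])<.03);print(s.sum(),L[s].mean(0),L[s].min(0),L[s].max(0))
cv2.imwrite('pics/view4.png',np.hstack([cv2.resize(a[150:270,140:300,::-1],None,fx=2.5,fy=2.5),cv2.resize(b[110:280,150:320,::-1],(400,300))]))
print(F(),r.read_state()['time_s'])
```

```text
True [ 0.0005 -0.1383  0.2545] [-0.1 -2.4  1.9]
79 [ 0.00083997 -0.11199564  0.26890365] [-0.01215694 -0.13179566  0.24852933] [ 0.01610724 -0.09707883  0.277471  ]
[ 0.25594624 -0.19831545  0.53401028] 33.65
```

View pics/view4.png

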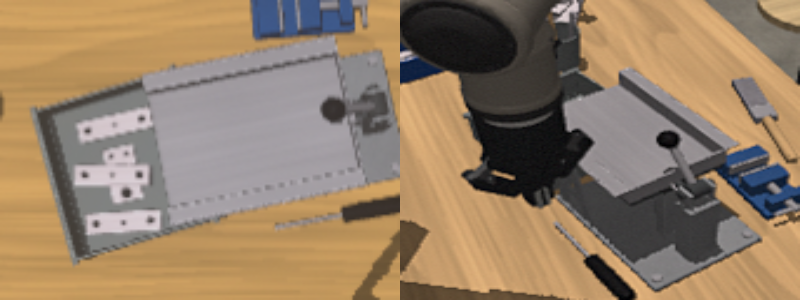

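The tray is level and empty, all four blanks are in the tote, and the knob is back over the tray at (333,110). I'll compare it numerically with the initial closed position, then hand in.

Run:
```python
from h import *
c=[]
for f in('top0','top4'):
    d=np.load(f'pics/{f}.npy')
    us,vs=np.meshgrid(np.arange(255,315),np.arange(165,225));P=world('top',d,np.c_[us.ravel(),vs.ravel()])
    L=(P-O)@M;s=(L[:,2]>.248)&(L[:,2]<.29)&(abs(L[:,0])<.03);c.append(L[s].mean(0));print(s.sum(),c[-1])
if abs(c[0]-c[1])[1]<.0015: print(r.finish_job())
```

```text
77 [ 0.00087357 -0.11153766  0.26928524]
79 [ 0.00083997 -0.11199564  0.26890365]
the job is handed in; nothing more can be done
None
```

The job is handed in at about 34 s: all four blanks are in the tote, the tray was eased back to level, and the cam lever is closed to within 0.5 mm of its starting position, with the robot clear of everything; the handover call gave no verdict.

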